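# Load the clock-tile press

## Task

Pick up the drilled press plate by its red bail handle, hold it level and lower it over the press's guide rod, pushing the stiff orange stop ring down ahead of it, until the plate lies flat on the freshly glued clock tile. Press it down there with about 18 newtons for a full second, never with more than 28 newtons at any moment, then let go and leave the plate on the tile. Do not drop it or let it tip, and leave the other things on the table where they are.

Things in the scene. Friction and masses are not known exactly. Their poses are not given: they have to be found in the camera images.
- press: gluing press fixed to the table: square wooden base board 160 x 160 x 15 mm with one tall upright steel guide rod at its centre. Origin: centre of the base's underside, on the rod's axis, at table height; z up.
- tile_low (a point): fixed point on the rod's axis 38 mm above the table: lowest height of the white square clock tile's upper face (124 x 124 mm, 44 mm hole) that lies round the rod. The true face is 0 to 22 mm higher than this point, differs from case to case and is not measured. The tile lies on springs: it gives way 1 mm per 3 N, at most 10 mm.
- ring_high (a point): fixed point on the rod's axis 90 mm above the table: highest place for the top of the orange stop ring (30 mm across, 8 mm high) on the rod. The true ring is 0 to 22 mm lower, not measured. It grips the rod, slides down when pushed with about 5 N, stays where it is left, and sinks into the tile's hole ahead of the plate.
- rod_top (a point): top of the guide rod, on its axis, 135 mm above the table. The rod is 16 mm in diameter; its top 5.5 mm taper to 9 mm.
- platen: loose press plate: wooden block 100 x 100 x 24 mm, 18 mm bore straight through its centre along z (chamfered 2 mm), tall bail handle over it. Mass 0.36 to 0.59 kg. Origin: centre of the underside, on the bore's axis; z up. Stands upright on the table at the start. May go on the rod turned any way about z.
- bail_grip (a point): centre of the bail's red square crossbar, 147 mm above the plate's underside, straight over the bore. The bar runs along the plate's y axis; it is 14 mm thick across (along x), 16 mm high, with 78 mm of free length between two upright steel legs. With the plate on the tile the rod's top still ends at least 30 mm under the bar's centre.
- paintbrush: paint brush lying flat, wooden handle, about 200 mm long; bystander. Origin: on its underside.
- glue_bottle: white glue bottle, 50 mm across, 120 mm tall, red cap; bystander. Origin: on its underside.
- glue_bowl: white plastic bowl, 100 mm across, 45 mm tall; bystander. Origin: on its underside.
- paint_jar: blue paint jar, 52 mm across, 60 mm tall, yellow lid; bystander. Origin: on its underside.
- spare_tile: spare white square tile lying on the table, 124 x 124 x 10 mm, without a hole; not needed; bystander. Origin: on its underside.
- water_tub: clear plastic tub, 80 mm across, 60 mm tall; bystander. Origin: on its underside.
- roller: hand roller lying flat, black rubber drum 60 mm wide and wooden handle, 150 mm long; bystander. Origin: on its underside.
Mind the look-alikes: they are no part of the job. There is more than one size of the platen; the job needs the middle-sized.

How it is judged:
By the outcome, as a careful person would: the job done as asked, in the order asked, and still so for the second after the job is handed in, with the robot touching nothing.
It also fails if it takes over 61 s, if anything falls off the work surface, if the arm or the gripper's body presses on something with over 40 N, if the wrist force passes 120 N, or if a joint passes its speed limit or range.

## Robot

A 6-joint arm with a two-finger parallel gripper is mounted at the origin on the work surface. World frame = base frame: x ahead of the robot, y to its left, z up, the work surface at z = 0. Lengths are in m, angles in rad, forces in N, time in s.
With the tool pointing down it reaches from about 0.375 to 0.9 m from the base axis. Payload 3.1 kg.
Tool frame: the origin (TCP) lies between the finger pads; the fingertips stand 22 mm ahead of it and the grasp point (between the pads) lies 3 mm ahead of it; z points along the fingers, y is the direction in which the jaws open and shut (so a half turn about z gives the same grasp; the last joint's range is limited). The gripper opens to 85 mm and grips with 20 to 120 N. Pads are 22 mm wide; open, the fingers measure 114 mm over their backs; the gripper's body (76 mm by 85 mm) begins 54 mm behind the grasp point. The pads swing forward as they close: fully open they stand 13 mm farther back than shut.
Start: joints at [0.987, 0.527, 1.433, -0, 1.181, -0.178], TCP at [0.247, 0.574, 0.253] pointing down, gripper open.
Joint ranges: [-3.08, 3.08], [-0.75, 2.2], [0.22, 2.44], [-1.43, 4.57], [0, 2.65], [-2.85, 2.85]. Speed limits (rad/s): [2.79, 2.79, 3.14, 3.14, 3.14, 3.14].

## Interface

Orientations are given as a unit quaternion [x, y, z, w].
In Python, from station import status, snapshot, manip gives the robot as it stands.
- The arm moves only by the tool move_arm, never from a script. Its argument "plan" is a list that holds one entry, the list of rows, each a list of 7 numbers: the turn, a rotation vector about the tool's x, y, z scaled (see below), then the shift along the tool's x, y, z scaled (see below), then the closure, from 0 (fully open) to 1 (shut). A call has exactly 8 rows; each row is the pose to reach, as a shift and turn from the pose commanded when the call began, along the tool's axes at that moment; what a row does not reach only later rows make up. The controller multiplies each number of a shift by 100 mm and each number of a turn by pi/4 rad. A row lasts 1/8 s, in which the tool goes at most 62.5 mm and 10.7 degrees, less where a joint would pass 70% of its speed; a pose out of reach is approached as far as the arm can. A call with a number of a shift or a turn outside -1 to 1 is refused whole. A call with a gripper value outside its range is refused whole. The fingers move at their own pace and stop on an object; "force" is the grip in N (left out, the last holds). Time passes only in rows, so rows that repeat a pose let the fingers close, or fill a call up. It gives the time, the measured TCP pose, the force and the opening at its end, in the units of the state.
- status.sense(): the state, without advancing time (a new reading comes with each control period).
- snapshot(name): name is "scene" or "top" or "wrist"; returns a dict with "img" (400x640x3 uint8, red, green, blue), "depth" (400x640 float32, m along the optical axis (not along the pixel's ray), 0 where there is no reading), "mtx" (3x3 intrinsics, pixels), "T" (4x4, takes a point from camera to world coordinates). Camera axes: x right, y up, looking along -z (the intrinsics and any distortion apply to the point x, -y, -z); pixel columns grow to the right and rows downward; lengths in m; the calibration is good to about 2 mm. The wrist camera is an equidistant fisheye: a pixel r from the principal point sees the ray r / f radians off the axis. A picture is of the moment at which its call begins.
- manip.sign_off(): hands the job in, once; it reports no verdict.
The state is a dict: "t": time; "q": joint angles; "qd": joint speeds; "tau": joint torques, N m; "tcp_pos": TCP position; "tool_rot": TCP orientation; "force": force on the tool from outside, world axes, zero at the start; "ft_torque": the same for the moment, N m; "finger_gap": opening from 0.0 (shut) to 1.0 (fully open).
Only numpy, scipy, OpenCV 4.12 (cv2) and the standard library are available. Lean on these libraries where they do the work, as an engineer would, in place of code of your own. Each camera call takes 0.05 s, during which the arm holds its last target. There are 200 camera calls.

## Working session

There is one attempt and no reset: what is moved stays moved. The work goes in short steps, Python scripts to look and compute and a tool call to move; the robot and the scene stay as the last step left them, time stands still between calls to the robot, and variables do not carry over. Pictures are saved under pics/ and viewed, on a budget of 10 in all, crops included, one or two more only if the job needs it, and the job is handed in when it is done.

Besides the shell and the picture viewer there is one more tool, called after "Emit:" as name(argument=value, ...) on one line, values as JSON. move_arm: Moves the arm, as the interface text tells. Its arguments: {"type":"object","properties":{"plan":{"type":"array"},"force":{"type":"number"}},"required":["plan"]}

```bash
ls; mkdir -p pics
python3 - <<'E'
from station import status, snapshot
import cv2,numpy as np
print(status.sense())
for n in("scene","top"):
    s=snapshot(n); cv2.imwrite(f"pics/{n}0.png",s["img"][:,:,::-1]); np.savez(f"{n}0.npz",**s); print(n,s["mtx"].tolist(),s["T"].round(3).tolist(),(s["depth"]>0).mean())
E
```

```text
pics
{'t': 0.0, 'q': array([ 9.86480288e-01,  5.28469390e-01,  1.43390863e+00, -3.19582940e-05,
        1.18140714e+00, -1.78505372e-01]), 'qd': array([ 1.31273381e-03,  3.41037550e-04, -3.63749259e-04, -7.53878089e-04,
        6.71850075e-05,  6.52373133e-04]), 'tau': array([-7.99273621e-04, -4.42352557e+01, -1.78021306e+01, -2.41771577e-04,
        8.50607583e-03,  2.50648202e-05]), 'tcp_pos': array([0.2463321 , 0.57367343, 0.25232958]), 'tool_rot': array([ 2.01509830e-01,  9.79485879e-01, -1.02297883e-03, -3.94344710e-04]), 'force': array([ 0.86205508, -2.00367744,  0.45709655]), 'ft_torque': array([ 0.00278352, -0.03283095,  0.04301518]), 'finger_gap': 0.9992393429400312}
scene [[368.13387906914755, 0.0, 319.1226515979586], [0.0, 368.13387906914755, 199.68593428461088], [0.0, 0.0, 1.0]] [[-0.306, -0.629, 0.715, 1.364], [0.952, -0.196, 0.234, 0.261], [-0.007, 0.752, 0.659, 0.811], [0.0, 0.0, 0.0, 1.0]] 0.9960078125
top [[399.2586916635039, 0.0, 318.5964057692399], [0.0, 399.2586916635039, 204.23399157974077], [0.0, 0.0, 1.0]] [[0.002, 0.979, -0.206, 0.369], [-1.0, 0.002, 0.002, -0.007], [0.002, 0.206, 0.979, 1.267], [0.0, 0.0, 0.0, 1.0]] 0.9960078125
```

View pics/scene0.png

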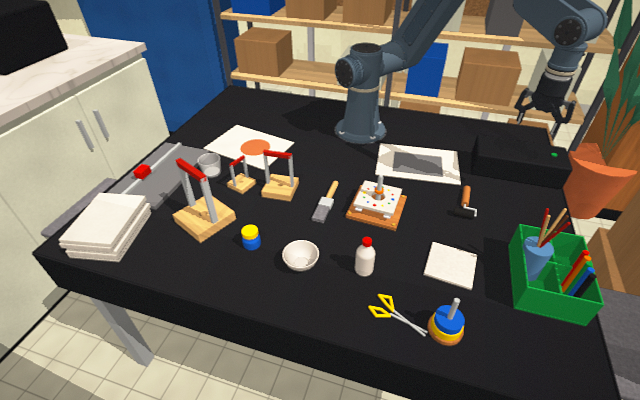

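View pics/top0.png

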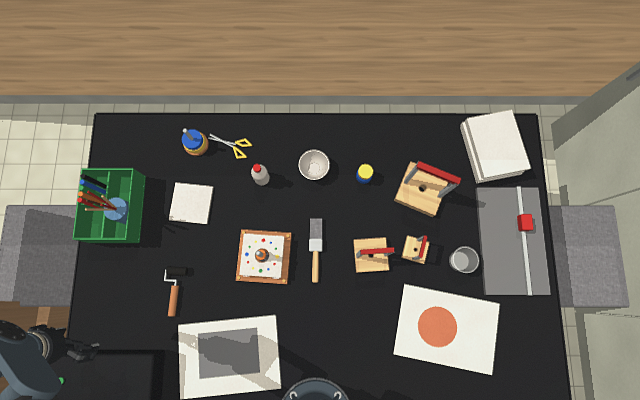

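The top view shows three platens: large at (425,190), medium at (373,255) and small at (416,249). The press is at (264,256). The medium one at (373,255) (scene view (280,187)) should be the 100 mm plate, so I'll measure it and check a crop.

```bash
cat > h.py <<'E'
import numpy as np,cv2
def cloud(s):
    h,w=s["depth"].shape; u,v=np.meshgrid(np.arange(w),np.arange(h)); d=s["depth"]; K=s["mtx"]
    P=np.stack([(u-K[0,2])/K[0,0]*d,-(v-K[1,2])/K[1,1]*d,-d],-1)
    return P@s["T"][:3,:3].T+s["T"][:3,3]
def rays(s,uv,z):
    K=s["mtx"]; uv=np.atleast_2d(uv).astype(float)
    d=np.stack([(uv[:,0]-K[0,2])/K[0,0],-(uv[:,1]-K[1,2])/K[1,1],-np.ones(len(uv))],-1)@s["T"][:3,:3].T
    o=s["T"][:3,3]; return o+d*((z-o[2])/d[:,2])[:,None]
E
python3 - <<'E'
import numpy as np,cv2
from h import *
S={n:dict(np.load(n+"0.npz")) for n in("scene","top")}
wins={"scene":{"small":(225,150,259,195),"mid":(259,145,302,203),"large":(170,155,238,242)},"top":{"small":(401,230,431,268),"mid":(350,230,401,275),"large":(392,158,462,218)}}
for n,s in S.items():
    C=cloud(s); hsv=cv2.cvtColor(s["img"],cv2.COLOR_RGB2HSV)
    red=((hsv[...,0]<6)|(hsv[...,0]>174))&(hsv[...,1]>170)&(hsv[...,2]>80)
    wood=(hsv[...,0]>10)&(hsv[...,0]<25)&(hsv[...,1]>60)&(hsv[...,2]>120)
    for k,(a,b,c,d) in wins[n].items():
        m=np.zeros(red.shape,bool); m[b:d,a:c]=1
        p=C[m&red]; top=np.percentile(p[:,2],90); 
        r=cv2.minAreaRect(p[p[:,2]>top-.008][:,:2].astype(np.float32)*1000)
        w=C[m&wood]; w=w[w[:,2]>0.008]; zt=np.percentile(w[:,2],85)
        w2=w[abs(w[:,2]-zt)<.005]; r2=cv2.minAreaRect(w2[:,:2].astype(np.float32)*1000)
        print(n,k,"bar",np.round(p.mean(0),3),"top",top.round(3),np.round(r[0],1),np.round(r[1],1),round(r[2],1),"plate z",zt.round(3),np.round(r2[0],1),np.round(r2[1],1),round(r2[2],1))
    # press tile
    a,b,c,d=(340,170,412,232) if n=="scene" else (232,225,297,290)
    m=np.zeros(red.shape,bool); m[b:d,a:c]=1
    white=(hsv[...,1]<50)&(hsv[...,2]>150)&m
    p=C[white]; zt=np.median(p[:,2]); p=p[abs(p[:,2]-zt)<.004]; r=cv2.minAreaRect(p[:,:2].astype(np.float32)*1000)
    print(n,"tile z",zt.round(4),np.round(r[0],1),np.round(r[1],1),round(r[2],1))
    q=C[m]; q=q[q[:,2]>.1]; print(n,"rod",q.mean(0).round(4),len(q),q[:,2].max())
    og=C[m&(hsv[...,0]>5)&(hsv[...,0]<18)&(hsv[...,1]>160)]; og=og[og[:,2]>zt+.006]; print("ring",og.mean(0).round(4),og[:,2].max(),len(og))
s=S["scene"]["img"][130:250,160:320];t=S["top"]["img"][150:280,340:470]
im=np.hstack([cv2.resize(s,(440,330),interpolation=3),cv2.resize(t,(330,330),interpolation=3)])
cv2.imwrite("pics/crop.png",im[:,:,::-1])
E
```

```text
scene small bar [ 0.488 -0.315  0.101] top 0.11 [ 492.7 -310.7] [14.  56.6] 76.8 plate z 0.019 [ 489.1 -311. ] [74.2 70.6] 71.9
scene mid bar [ 0.475 -0.17   0.15 ] top 0.157 [ 473.  -170.5] [16.8 92.2] 3.0 plate z 0.026 [ 472.4 -169.4] [104.1 101.2] 3.8
scene large bar [ 0.663 -0.337  0.189] top 0.209 [ 684.7 -338.8] [124.4  17.8] 66.5 plate z 0.034 [ 639.7 -320.7] [139.3 229.7] 66.5
scene tile z 0.0528 [467.2 163.8] [124.1 130. ] 85.9
scene rod [0.7509 0.195  0.3363] 83 0.8114023555230173
ring [0.5716 0.1741 0.1591] 0.8114023555230173 37
top small bar [ 0.49  -0.312  0.109] top 0.112 [ 489.5 -311.3] [ 9.1 63.3] 73.4 plate z 0.02 [ 489.1 -311.9] [71.2 69.7] 73.4
top mid bar [ 0.473 -0.174  0.153] top 0.158 [ 472.3 -171.7] [12.5 89.9] 3.8 plate z 0.027 [ 472.  -171.4] [100.1 100. ] 4.0
top large bar [ 0.682 -0.339  0.21 ] top 0.211 [ 559.8 -171.3] [112.  490.4] 36.4 plate z 0.035 [ 683.6 -340. ] [134.5 134.6] 66.6
top tile z 0.0535 [467.4 162.8] [124.6 123.9] 85.9
top rod [0.4332 0.104  0.5156] 50 1.2674440261691295
ring [0.4643 0.1602 0.0821] 0.13251012136361062 42
```

View pics/crop.png

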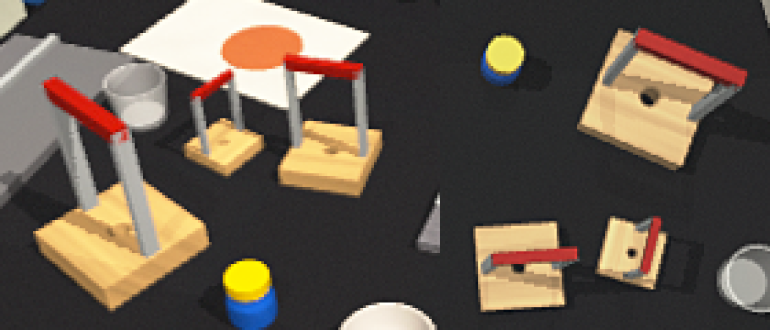

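The crop confirms it. The middle platen (left view crop (330,125), right crop (520,265)) has a 100 mm plate and its bar top at 0.157 m. Its neighbours have 71 mm and 134 mm plates. Next I'll refine the rod position and start moving.

```bash
cat >> h.py <<'E'
from scipy.spatial.transform import Rotation as R
def go(st,pos,yaw):
    "shift/turn (scaled) from measured pose to tool-down pose with jaw axis at yaw(deg)"
    r=R.from_quat(st["tool_rot"]); y=np.radians(yaw); Y=np.array([np.cos(y),np.sin(y),0]); Z=np.array([0,0,-1.]); X=np.cross(Y,Z)
    t=R.from_matrix(np.stack([X,Y,Z],1)); d=r.inv().apply(np.array(pos)-st["tcp_pos"])/.1
    print("t",round(st["t"],2),"pos",st["tcp_pos"].round(4),"F",st["force"].round(1),"gap",round(st["finger_gap"],3)); print("turn",((r.inv()*t).as_rotvec()/(np.pi/4)).round(3),"shift",d.round(3))
E
python3 - <<'E'
from h import *
from station import status
for n in("scene","top"):
    s=dict(np.load(n+"0.npz")); C=cloud(s); d=s["depth"]>0
    near=d&(np.hypot(C[...,0]-.4673,C[...,1]-.1633)<.025)
    for lo,hi in((.06,.07),(.07,.08),(.08,.09),(.09,.105),(.105,.12),(.12,.131),(.131,.15)):
        m=near&(C[...,2]>lo)&(C[...,2]<hi)
        v,u=np.where(m)
        if len(u): print(n,lo,len(u),C[m].mean(0).round(4),s["img"][m].mean(0).round(),"px",u.mean().round(1),v.mean().round(1), "ray@.135",rays(s,(u.mean(),v.mean()),.135)[0].round(4))
go(status.sense(),[.4725,-.171,.30],3.8)
E
```

```text
scene 0.06 8 [0.4731 0.1666 0.0642] [161. 138. 124.] px 379.0 194.4 ray@.135 [0.5575 0.1756 0.135 ]
scene 0.07 21 [0.474  0.1668 0.0775] [215. 120.  40.] px 379.4 191.3 ray@.135 [0.5437 0.1742 0.135 ]
scene 0.08 32 [0.4728 0.1633 0.0833] [212. 137.  70.] px 378.6 189.4 ray@.135 [0.5361 0.1702 0.135 ]
scene 0.09 19 [0.4732 0.1656 0.0975] [168. 169. 160.] px 379.7 186.1 ray@.135 [0.52   0.1706 0.135 ]
scene 0.105 19 [0.4719 0.1644 0.1123] [153. 152. 147.] px 379.9 181.9 ray@.135 [0.5009 0.1676 0.135 ]
scene 0.12 19 [0.4724 0.1652 0.126 ] [159. 158. 151.] px 380.6 178.5 ray@.135 [0.4841 0.1665 0.135 ]
scene 0.131 11 [0.468  0.1639 0.1338] [200. 198. 189.] px 380.7 175.5 ray@.135 [0.4696 0.164  0.135 ]
top 0.07 17 [0.4658 0.1557 0.079 ] [199. 117.  64.] px 262.7 254.9 ray@.135 [0.4613 0.148  0.135 ]
top 0.08 32 [0.4645 0.1617 0.0821] [209. 122.  65.] px 260.5 255.3 ray@.135 [0.4602 0.1542 0.135 ]
top 0.09 4 [0.4657 0.1562 0.096 ] [ 98. 104. 102.] px 261.8 254.5 ray@.135 [0.4625 0.1508 0.135 ]
top 0.105 4 [0.4638 0.1585 0.1105] [113. 104.  98.] px 260.2 254.8 ray@.135 [0.4618 0.155  0.135 ]
top 0.12 8 [0.4636 0.1599 0.1257] [110. 106. 101.] px 259.0 254.4 ray@.135 [0.4628 0.1585 0.135 ]
top 0.131 20 [0.4675 0.1626 0.1343] [175. 174. 167.] px 257.6 252.8 ray@.135 [0.4674 0.1625 0.135 ]
t 0.1 pos [0.2463 0.5737 0.2524] F [-0.5  1.1  0.7] gap 1.002
turn [-2.000e-03  1.000e-03  1.399e+00] shift [-5.018 -5.951 -0.466]
```

Emit:
move_arm(plan=[[[0, 0, 0, -0.11, -0.13, -0.06, 0], [0, 0, 0, -0.22, -0.26, -0.12, 0], [0, 0, 0, -0.33, -0.39, -0.2, 0], [0, 0, 0, -0.44, -0.52, -0.27, 0], [0, 0, 0, -0.55, -0.65, -0.34, 0], [0, 0, 0, -0.66, -0.78, -0.4, 0], [0, 0, 0, -0.77, -0.9, -0.45, 0], [0, 0, 0, -0.84, -0.99, -0.48, 0]]])

```text
t: 1.1
tcp_pos: [0.2852, 0.4491, 0.3017]
tool_rot: [0.202, 0.979, 0.0, 0.0]
force: [-0.1, 0.5, -0.5]
finger_gap: 0.998
```

Emit:
move_arm(plan=[[[0, 0, 0, -0.11, -0.13, 0, 0], [0, 0, 0, -0.22, -0.26, 0, 0], [0, 0, 0, -0.33, -0.39, 0, 0], [0, 0, 0, -0.44, -0.52, 0, 0], [0, 0, 0, -0.55, -0.65, 0, 0], [0, 0, 0, -0.66, -0.78, 0, 0], [0, 0, 0, -0.77, -0.9, 0, 0], [0, 0, 0, -0.84, -0.99, 0, 0]]])

```text
t: 2.1
tcp_pos: [0.3233, 0.325, 0.3013]
tool_rot: [0.202, 0.979, 0.0, 0.0]
force: [0.4, -0.3, 0.2]
finger_gap: 1.002
```

Emit:
move_arm(plan=[[[0, 0, 0, -0.11, -0.13, 0, 0], [0, 0, 0, -0.22, -0.26, 0, 0], [0, 0, 0, -0.33, -0.39, 0, 0], [0, 0, 0, -0.44, -0.52, 0, 0], [0, 0, 0, -0.55, -0.65, 0, 0], [0, 0, 0, -0.66, -0.78, 0, 0], [0, 0, 0, -0.77, -0.9, 0, 0], [0, 0, 0, -0.84, -0.99, 0, 0]]])

```text
t: 3.1
tcp_pos: [0.3612, 0.2011, 0.3014]
tool_rot: [0.202, 0.979, 0.0, 0.0]
force: [-0.2, 0.7, 0.1]
finger_gap: 0.999
```

Emit:
move_arm(plan=[[[0, 0, 0, -0.11, -0.13, 0, 0], [0, 0, 0, -0.22, -0.26, 0, 0], [0, 0, 0, -0.33, -0.39, 0, 0], [0, 0, 0, -0.44, -0.52, 0, 0], [0, 0, 0, -0.55, -0.65, 0, 0], [0, 0, 0, -0.66, -0.78, 0, 0], [0, 0, 0, -0.77, -0.9, 0, 0], [0, 0, 0, -0.84, -0.99, 0, 0]]])

```text
t: 4.1
tcp_pos: [0.3993, 0.0771, 0.3014]
tool_rot: [0.202, 0.979, 0.0, 0.0]
force: [-0.5, -0.1, 0.6]
finger_gap: 1.0
```

Emit:
move_arm(plan=[[[0, 0, 0.12, -0.11, -0.13, 0, 0], [0, 0, 0.25, -0.22, -0.26, 0, 0], [0, 0, 0.37, -0.33, -0.39, 0, 0], [0, 0, 0.5, -0.44, -0.52, 0, 0], [0, 0, 0.62, -0.55, -0.65, 0, 0], [0, 0, 0.75, -0.66, -0.78, 0, 0], [0, 0, 0.87, -0.77, -0.9, 0, 0], [0, 0, 1, -0.84, -0.99, 0, 0]]])

```text
t: 5.1
tcp_pos: [0.4373, -0.047, 0.3013]
tool_rot: [0.562, 0.827, 0.0, -0.0]
force: [-1.1, 0.1, -0.6]
finger_gap: 1.001
```

Run:
```python
from h import *
from station import status
go(status.sense(),[.4725,-.171,.25],3.8)
```

```text
t 5.1 pos [ 0.4373 -0.047   0.3013] F [-1.1  0.1 -0.6] gap 1.001
turn [ 0.    -0.     0.394] shift [-1.282 -0.128  0.513]
```

Emit:
move_arm(plan=[[[0, 0, 0.05, -0.12, -0.01, 0, 0], [0, 0, 0.1, -0.25, -0.03, 0, 0], [0, 0, 0.15, -0.38, -0.04, 0, 0], [0, 0, 0.2, -0.5, -0.05, 0, 0], [0, 0, 0.25, -0.63, -0.07, 0, 0], [0, 0, 0.3, -0.76, -0.08, 0, 0], [0, 0, 0.35, -0.88, -0.09, 0, 0], [0, 0, 0.394, -1, -0.1, 0, 0]]])

```text
t: 6.1
tcp_pos: [0.4652, -0.1437, 0.3013]
tool_rot: [0.683, 0.731, 0.0, -0.0]
force: [0.6, -0.6, 0.2]
finger_gap: 1.0
```

Run:
```python
from h import *
from station import status,snapshot
go(status.sense(),[.4725,-.171,.15],3.8)
s=snapshot("wrist"); cv2.imwrite("pics/w1.png",s["img"][:,:,::-1]); np.savez("w1.npz",**s); print(s["mtx"],s["T"])
```

```text
t 6.1 pos [ 0.4652 -0.1437  0.3013] F [ 0.6 -0.6  0.2] gap 1.0
turn [-0.    -0.     0.002] shift [-0.277  0.055  1.513]
[[309.70691629   0.         322.0340028 ]
 [  0.         309.70691629 198.40285932]
 [  0.           0.           1.        ]] [[ 9.97641387e-01 -6.60380647e-02 -1.87252822e-02  4.60780366e-01]
 [ 6.86404517e-02  9.58244655e-01  2.77589031e-01 -7.34535501e-02]
 [-3.88040817e-04 -2.78219618e-01  9.60517409e-01  4.21205908e-01]
 [ 0.00000000e+00  0.00000000e+00  0.00000000e+00  1.00000000e+00]]
```

View pics/w1.png

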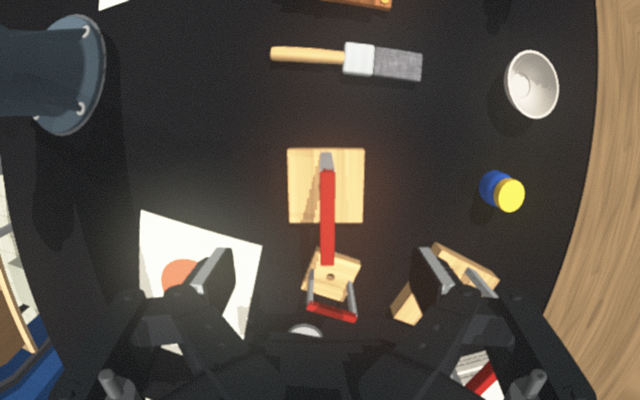

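The wrist view shows the middle platen's bar at (328,215) between the fingers, with its plate at (326,186). I'll cast the fisheye rays to get bar and plate centres.

```bash
cat >> h.py <<'E'
def wray(s,uv,z):
    K=s["mtx"]; uv=np.atleast_2d(uv).astype(float); a=(uv-[K[0,2],K[1,2]])/K[0,0]; th=np.hypot(a[:,0],a[:,1])+1e-9
    d=np.stack([a[:,0]/th*np.sin(th),-a[:,1]/th*np.sin(th),-np.cos(th)],-1)@s["T"][:3,:3].T
    o=s["T"][:3,3]; return o+d*((z-o[2])/d[:,2])[:,None]
E
python3 - <<'E'
from h import *
s=dict(np.load("w1.npz")); hsv=cv2.cvtColor(s["img"],cv2.COLOR_RGB2HSV)
w=np.zeros((400,640),bool); w[140:270,280:375]=1
def rect(m,z):
    v,u=np.where(m); p=wray(s,np.stack([u,v],1),z)[:,:2]; r=cv2.minAreaRect((p*1000).astype(np.float32)); print(np.round(r[0],1),np.round(r[1],1),round(r[2],1))
rect(w&((hsv[...,0]<6)|(hsv[...,0]>174))&(hsv[...,1]>170)&(hsv[...,2]>80),.155)
w[225:]=0
rect(w&(hsv[...,0]>8)&(hsv[...,0]<28)&(hsv[...,1]>40)&(hsv[...,2]>100),.024)
E
```

```text
[ 471.7 -170.7] [13.2 91.3] 4.7
[ 471.9 -171.1] [103.3 104.4] 4.0
```

Emit:
move_arm(plan=[[[0, 0, 0, -0.09, 0.02, 0.12, 0], [0, 0, 0, -0.18, 0.03, 0.25, 0], [0, 0, 0, -0.275, 0.05, 0.38, 0], [0, 0, 0, -0.275, 0.05, 0.5, 0], [0, 0, 0, -0.275, 0.05, 0.63, 0], [0, 0, 0, -0.275, 0.05, 0.76, 0], [0, 0, 0, -0.275, 0.05, 0.88, 0], [0, 0, 0, -0.275, 0.05, 1, 0]]])

```text
t: 7.15
tcp_pos: [0.4719, -0.1699, 0.2006]
tool_rot: [0.682, 0.732, 0.0, 0.0]
force: [-0.6, 0.3, 0.1]
finger_gap: 0.995
```

Emit:
move_arm(plan=[[[0, 0, 0, 0, 0, 0.13, 0], [0, 0, 0, 0, 0, 0.26, 0], [0, 0, 0, 0, 0, 0.38, 0], [0, 0, 0, 0, 0, 0.48, 0], [0, 0, 0, 0, 0, 0.51, 0], [0, 0, 0, 0, 0, 0.51, 0], [0, 0, 0, 0, 0, 0.51, 0], [0, 0, 0, 0, 0, 0.51, 0]]])

```text
t: 8.15
tcp_pos: [0.4721, -0.1701, 0.1507]
tool_rot: [0.682, 0.731, 0.0, 0.0]
force: [0.2, -0.8, -0.9]
finger_gap: 0.998
```

Run:
```python
from h import *
from station import status
go(status.sense(),[.472,-.171,.15],4)
```

```text
t 8.15 pos [ 0.4721 -0.1701  0.1507] F [ 0.2 -0.8 -0.9] gap 0.998
turn [0.001 0.001 0.   ] shift [-0.009 -0.001  0.007]
```

Emit:
move_arm(plan=[[[0, 0, 0, -0.009, 0, 0, 0.3], [0, 0, 0, -0.009, 0, 0, 0.6], [0, 0, 0, -0.009, 0, 0, 0.8], [0, 0, 0, -0.009, 0, 0, 1], [0, 0, 0, -0.009, 0, 0, 1], [0, 0, 0, -0.009, 0, 0, 1], [0, 0, 0, -0.009, 0, 0, 1], [0, 0, 0, -0.009, 0, 0, 1]]], force=80)

```text
t: 9.15
tcp_pos: [0.4717, -0.1709, 0.1504]
tool_rot: [0.682, 0.732, -0.0, -0.0]
force: [-2.7, -0.6, 4.6]
finger_gap: 0.151
```

Run:
```python
from h import *
from station import status
s=status.sense();print(s["ft_torque"].round(2))
go(s,[.472,-.171,.31],4)
```

```text
[-0.1   0.4  -0.01]
t 9.15 pos [ 0.4717 -0.1709  0.1504] F [-2.7 -0.6  4.6] gap 0.151
turn [-0.001 -0.     0.001] shift [-1.000e-03  3.000e-03 -1.596e+00]
```

Emit:
move_arm(plan=[[[0, 0, 0, 0, 0, -0.05, 1], [0, 0, 0, 0, 0, -0.15, 1], [0, 0, 0, 0, 0, -0.3, 1], [0, 0, 0, 0, 0, -0.45, 1], [0, 0, 0, 0, 0, -0.6, 1], [0, 0, 0, 0, 0, -0.75, 1], [0, 0, 0, 0, 0, -0.9, 1], [0, 0, 0, 0, 0, -1, 1]]], force=100)

```text
t: 10.15
tcp_pos: [0.4721, -0.1708, 0.2511]
tool_rot: [0.682, 0.731, 0.0, 0.0]
force: [-0.2, 0.8, -4.3]
finger_gap: 0.146
```

Emit:
move_arm(plan=[[[0, 0, 0, 0, 0, -0.1, 1], [0, 0, 0, 0, 0, -0.2, 1], [0, 0, 0, 0, 0, -0.3, 1], [0, 0, 0, 0, 0, -0.4, 1], [0, 0, 0, 0, 0, -0.5, 1], [0, 0, 0, 0, 0, -0.58, 1], [0, 0, 0, 0, 0, -0.63, 1], [0, 0, 0, 0, 0, -0.63, 1]]])

```text
t: 11.15
tcp_pos: [0.472, -0.171, 0.3137]
tool_rot: [0.682, 0.731, 0.0, 0.0]
force: [-0.4, 0.9, -4.7]
finger_gap: 0.15
```

Run:
```python
from h import *
from station import status,snapshot
s=status.sense();print(s["ft_torque"].round(3))
go(s,[.4675,.163,.313],4)
w=snapshot("scene"); np.savez("s2.npz",**w); cv2.imwrite("pics/s2.png",cv2.resize(w["img"][50:210,220:420],(800,640))[:600,:,::-1])
```

```text
[-0.025 -0.016 -0.022]
t 11.15 pos [ 0.472  -0.171   0.3137] F [-0.4  0.9 -4.7] gap 0.15
turn [0.001 0.001 0.   ] shift [3.335 0.189 0.005]
```

View pics/s2.png

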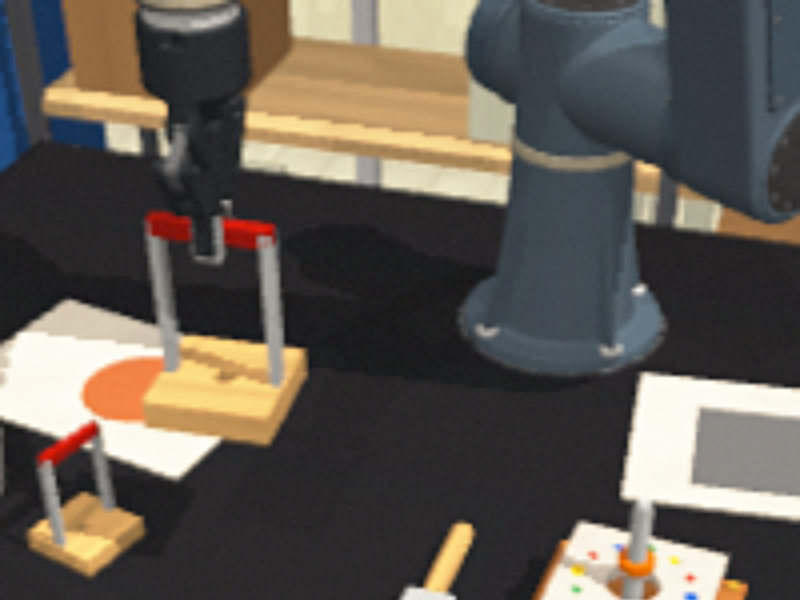

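The bar is gripped at its middle at crop (205,235), and the plate hangs level. Now I'll carry it to the rod.

Emit:
move_arm(plan=[[[0, 0, 0, 0.03, 0, 0, 1], [0, 0, 0, 0.1, 0.005, 0, 1], [0, 0, 0, 0.22, 0.01, 0, 1], [0, 0, 0, 0.35, 0.02, 0, 1], [0, 0, 0, 0.5, 0.03, 0, 1], [0, 0, 0, 0.66, 0.035, 0, 1], [0, 0, 0, 0.82, 0.045, 0, 1], [0, 0, 0, 0.98, 0.055, 0, 1]]])

```text
t: 12.2
tcp_pos: [0.4705, -0.0716, 0.3134]
tool_rot: [0.682, 0.732, 0.0, 0.0]
force: [0.4, -0.5, -4.0]
finger_gap: 0.141
```

Emit:
move_arm(plan=[[[0, 0, 0, 0.12, 0.01, 0, 1], [0, 0, 0, 0.24, 0.02, 0, 1], [0, 0, 0, 0.36, 0.025, 0, 1], [0, 0, 0, 0.48, 0.03, 0, 1], [0, 0, 0, 0.61, 0.035, 0, 1], [0, 0, 0, 0.74, 0.04, 0, 1], [0, 0, 0, 0.87, 0.05, 0, 1], [0, 0, 0, 1, 0.055, 0, 1]]])

```text
t: 13.2
tcp_pos: [0.469, 0.0283, 0.3133]
tool_rot: [0.682, 0.732, 0.0, 0.0]
force: [0.4, -0.2, -3.6]
finger_gap: 0.141
```

Emit:
move_arm(plan=[[[0, 0, 0, 0.13, 0.01, 0, 1], [0, 0, 0, 0.26, 0.02, 0, 1], [0, 0, 0, 0.39, 0.025, 0, 1], [0, 0, 0, 0.52, 0.03, 0, 1], [0, 0, 0, 0.64, 0.035, 0, 1], [0, 0, 0, 0.76, 0.04, 0, 1], [0, 0, 0, 0.86, 0.05, 0, 1], [0, 0, 0, 0.92, 0.05, 0, 1]]])

```text
t: 14.2
tcp_pos: [0.4676, 0.1201, 0.3133]
tool_rot: [0.682, 0.732, -0.0, 0.0]
force: [0.7, -1.5, -4.1]
finger_gap: 0.141
```

Run:
```python
from h import *
from station import status
s=status.sense();print(s["ft_torque"].round(3))
go(s,[.4675,.163,.313],4)
```

```text
[ 0.002 -0.003  0.001]
t 14.2 pos [0.4676 0.1201 0.3133] F [ 0.7 -1.5 -4.1] gap 0.141
turn [0.    0.    0.001] shift [0.428 0.029 0.003]
```

Emit:
move_arm(plan=[[[0, 0, 0, 0.06, 0, 0, 1], [0, 0, 0, 0.14, 0.01, 0, 1], [0, 0, 0, 0.22, 0.015, 0, 1], [0, 0, 0, 0.3, 0.02, 0, 1], [0, 0, 0, 0.38, 0.025, 0, 1], [0, 0, 0, 0.428, 0.029, 0, 1], [0, 0, 0, 0.428, 0.029, 0, 1], [0, 0, 0, 0.428, 0.029, 0, 1]]])

```text
t: 15.2
tcp_pos: [0.4674, 0.1623, 0.3133]
tool_rot: [0.682, 0.731, -0.0, 0.0]
force: [-0.1, -0.2, -3.7]
finger_gap: 0.141
```

Run:
```python
from h import *
from station import status,snapshot
s=status.sense()
go(s,[.4675,.163,.313],4)
for n in("scene","top"):
    w=snapshot(n); C=cloud(w); np.savez(n+"3.npz",**w); hsv=cv2.cvtColor(w["img"],cv2.COLOR_RGB2HSV)
    near=(w["depth"]>0)&(np.hypot(C[...,0]-.4675,C[...,1]-.163)<.085)
    m=near&(abs(C[...,2]-.187)<.006)&(hsv[...,1]>50)&(hsv[...,0]>8)
    z=C[m]; r=cv2.minAreaRect((z[:,:2]*1000).astype(np.float32)); A=np.c_[z[:,:2]-z[:,:2].mean(0),np.ones(len(z))]
    print(n,len(z),np.round(r[0],1),np.round(r[1],1),round(r[2],1),"plane slope/z",np.linalg.lstsq(A,z[:,2],rcond=None)[0].round(4))
    m=near&(((hsv[...,0]<6)|(hsv[...,0]>174))&(hsv[...,1]>170))&(C[...,2]>.28)
    print("bar",C[m].mean(0).round(4))
    cv2.imwrite(f"pics/{n}3.png",w["img"][:,:,::-1])
w=cv2.imread("pics/scene3.png"); cv2.imwrite("pics/s3.png",cv2.resize(w[80:230,300:480],(720,600),interpolation=3))
```

```text
t 15.2 pos [0.4674 0.1623 0.3133] F [-0.1 -0.2 -3.7] gap 0.141
turn [-0.  0.  0.] shift [0.007 0.001 0.003]
scene 680 [467.1 162.6] [104.7  99.4] 3.5 plane slope/z [-0.013   0.0021  0.1869]
bar [0.472  0.1626 0.3134]
top 543 [469.  160.1] [99.8 99. ] 1.3 plane slope/z [-0.0007  0.0074  0.1871]
bar [0.4702 0.1273 0.3181]
```

View pics/s3.png

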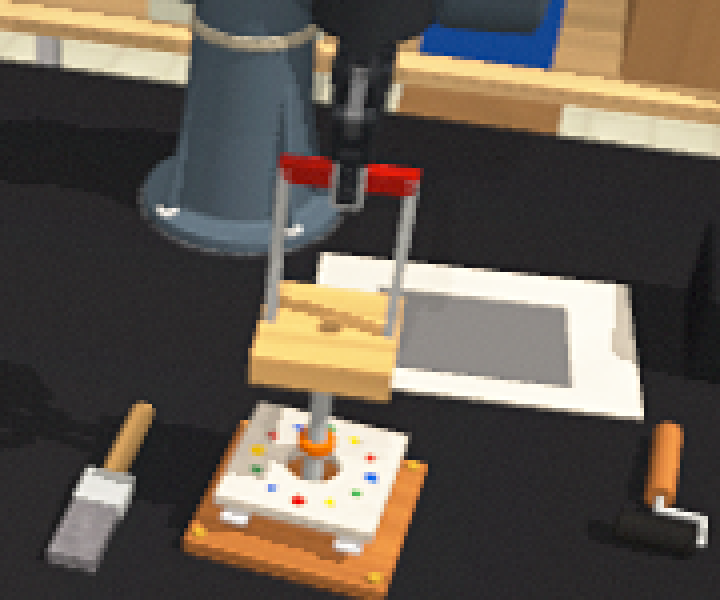

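The scene view shows the plate level over the rod, with the ring at crop (317,442) and the tile clear. The plate centre is within 1 mm of the rod axis. I'll lower it slowly.

Emit:
move_arm(plan=[[[0, 0, 0, 0.006, 0, 0.06, 1], [0, 0, 0, 0.006, 0, 0.12, 1], [0, 0, 0, 0.006, 0, 0.18, 1], [0, 0, 0, 0.006, 0, 0.24, 1], [0, 0, 0, 0.006, 0, 0.27, 1], [0, 0, 0, 0.006, 0, 0.29, 1], [0, 0, 0, 0.006, 0, 0.31, 1], [0, 0, 0, 0.006, 0, 0.32, 1]]])

```text
t: 16.3
tcp_pos: [0.4675, 0.163, 0.2813]
tool_rot: [0.682, 0.731, 0.0, 0.0]
force: [0.4, -0.1, -4.5]
finger_gap: 0.14
```

Run:
```python
from h import *
from station import status
s=status.sense();print(s["ft_torque"].round(3))
go(s,[.4675,.163,.313],4)
```

```text
[ 0.017 -0.023  0.049]
t 16.3 pos [0.4675 0.163  0.2813] F [ 0.4 -0.1 -4.5] gap 0.14
turn [0. 0. 0.] shift [ 0.     0.001 -0.317]
```

Emit:
move_arm(plan=[[[0, 0, 0, 0, 0, 0.02, 1], [0, 0, 0, 0, 0, 0.04, 1], [0, 0, 0, 0, 0, 0.06, 1], [0, 0, 0, 0, 0, 0.08, 1], [0, 0, 0, 0, 0, 0.1, 1], [0, 0, 0, 0, 0, 0.12, 1], [0, 0, 0, 0, 0, 0.14, 1], [0, 0, 0, 0, 0, 0.15, 1]]])

```text
t: 17.3
tcp_pos: [0.4673, 0.163, 0.2662]
tool_rot: [0.682, 0.731, -0.0, -0.0]
force: [0.0, -0.2, -4.2]
finger_gap: 0.145
```

Run:
```python
from h import *
from station import status
s=status.sense();print(s["ft_torque"].round(3))
go(s,[.4675,.163,.313],4)
```

```text
[-0.003 -0.009 -0.006]
t 17.3 pos [0.4673 0.163  0.2662] F [ 0.  -0.2 -4.2] gap 0.145
turn [-0. -0.  0.] shift [-0.     0.002 -0.468]
```

Emit:
move_arm(plan=[[[0, 0, 0, 0, 0, 0.03, 1], [0, 0, 0, 0, 0, 0.06, 1], [0, 0, 0, 0, 0, 0.1, 1], [0, 0, 0, 0, 0, 0.14, 1], [0, 0, 0, 0, 0, 0.18, 1], [0, 0, 0, 0, 0, 0.21, 1], [0, 0, 0, 0, 0, 0.24, 1], [0, 0, 0, 0, 0, 0.25, 1]]])

```text
t: 18.3
tcp_pos: [0.4673, 0.163, 0.2411]
tool_rot: [0.682, 0.731, -0.0, -0.0]
force: [-0.5, -0.3, -5.1]
finger_gap: 0.145
```

Emit:
move_arm(plan=[[[0, 0, 0, 0, 0, 0.02, 1], [0, 0, 0, 0, 0, 0.04, 1], [0, 0, 0, 0, 0, 0.06, 1], [0, 0, 0, 0, 0, 0.08, 1], [0, 0, 0, 0, 0, 0.1, 1], [0, 0, 0, 0, 0, 0.12, 1], [0, 0, 0, 0, 0, 0.14, 1], [0, 0, 0, 0, 0, 0.15, 1]]])

```text
t: 19.3
tcp_pos: [0.4676, 0.163, 0.2266]
tool_rot: [0.682, 0.731, 0.0, 0.0]
force: [-0.6, -0.8, 1.2]
finger_gap: 0.14
```

Run:
```python
from h import *
from station import status
s=status.sense();print(s["ft_torque"].round(3))
go(s,[.4675,.163,.313],4)
```

```text
[ 0.     0.178 -0.003]
t 19.3 pos [0.4676 0.163  0.2266] F [-0.6 -0.8  1.2] gap 0.14
turn [ 0.001 -0.     0.   ] shift [ 0.    -0.001 -0.864]
```

The ring is sliding: Fz went from −4.4 to +1.2, so about 5.6 N. The tile contact is expected at a TCP height of about 0.203.

Emit:
move_arm(plan=[[[0, 0, 0, 0, 0, 0.02, 1], [0, 0, 0, 0, 0, 0.05, 1], [0, 0, 0, 0, 0, 0.08, 1], [0, 0, 0, 0, 0, 0.11, 1], [0, 0, 0, 0, 0, 0.14, 1], [0, 0, 0, 0, 0, 0.16, 1], [0, 0, 0, 0, 0, 0.17, 1], [0, 0, 0, 0, 0, 0.18, 1]]])

```text
t: 20.3
tcp_pos: [0.4674, 0.163, 0.2083]
tool_rot: [0.682, 0.731, 0.0, 0.0]
force: [0.3, 0.4, 0.8]
finger_gap: 0.145
```

Run:
```python
from h import *
from station import status
s=status.sense();print(s["ft_torque"].round(3))
go(s,[.4675,.163,.313],4)
```

```text
[ 0.019  0.044 -0.022]
t 20.3 pos [0.4674 0.163  0.2083] F [0.3 0.4 0.8] gap 0.145
turn [ 0. -0.  0.] shift [-0.000e+00  1.000e-03 -1.047e+00]
```

Emit:
move_arm(plan=[[[0, 0, 0, 0, 0, 0.01, 1], [0, 0, 0, 0, 0, 0.02, 1], [0, 0, 0, 0, 0, 0.03, 1], [0, 0, 0, 0, 0, 0.04, 1], [0, 0, 0, 0, 0, 0.05, 1], [0, 0, 0, 0, 0, 0.06, 1], [0, 0, 0, 0, 0, 0.06, 1], [0, 0, 0, 0, 0, 0.06, 1]]])

```text
t: 21.3
tcp_pos: [0.4674, 0.163, 0.2024]
tool_rot: [0.682, 0.731, -0.0, -0.0]
force: [-0.1, 0.5, 2.3]
finger_gap: 0.142
```

Run:
```python
from h import *
from station import status
s=status.sense();print(s["ft_torque"].round(3))
go(s,[.4675,.163,.313],4)
```

```text
[-0.012  0.028  0.043]
t 21.3 pos [0.4674 0.163  0.2024] F [-0.1  0.5  2.3] gap 0.142
turn [-0.  0.  0.] shift [ 0.000e+00  1.000e-03 -1.106e+00]
```

Emit:
move_arm(plan=[[[0, 0, 0, 0, 0, 0.01, 1], [0, 0, 0, 0, 0, 0.01, 1], [0, 0, 0, 0, 0, 0.02, 1], [0, 0, 0, 0, 0, 0.02, 1], [0, 0, 0, 0, 0, 0.03, 1], [0, 0, 0, 0, 0, 0.03, 1], [0, 0, 0, 0, 0, 0.03, 1], [0, 0, 0, 0, 0, 0.03, 1]]])

```text
t: 22.3
tcp_pos: [0.4674, 0.163, 0.2001]
tool_rot: [0.682, 0.732, 0.0, 0.0]
force: [-1.2, 0.0, 8.3]
finger_gap: 0.141
```

Run:
```python
from h import *
from station import status
s=status.sense();print(s["ft_torque"].round(3))
go(s,[.4675,.163,.313],4)
```

```text
[-0.098  0.394 -0.016]
t 22.3 pos [0.4674 0.163  0.2001] F [-1.2  0.   8.3] gap 0.141
turn [0.001 0.    0.001] shift [-0.000e+00  1.000e-03 -1.129e+00]
```

Emit:
move_arm(plan=[[[0, 0, 0, 0, 0, 0.01, 1], [0, 0, 0, 0, 0, 0.02, 1], [0, 0, 0, 0, 0, 0.025, 1], [0, 0, 0, 0, 0, 0.03, 1], [0, 0, 0, 0, 0, 0.035, 1], [0, 0, 0, 0, 0, 0.04, 1], [0, 0, 0, 0, 0, 0.045, 1], [0, 0, 0, 0, 0, 0.045, 1]]])

```text
t: 23.3
tcp_pos: [0.4676, 0.163, 0.197]
tool_rot: [0.682, 0.732, 0.0, 0.001]
force: [-5.2, -1.1, 18.6]
finger_gap: 0.148
```

Run:
```python
from h import *
from station import status
s=status.sense();print(s["ft_torque"].round(3))
go(s,[.4675,.163,.313],4)
```

```text
[-0.071  0.828  0.027]
t 23.3 pos [0.4676 0.163  0.197 ] F [-5.2 -1.1 18.6] gap 0.148
turn [0.002 0.    0.001] shift [-0.00e+00  1.00e-03 -1.16e+00]
```

Fz is 18.6 N, and 5.8 mm of spring travel gives about 17.4 N, so the two agree. Holding.

Emit:
move_arm(plan=[[[0, 0, 0, 0, 0, 0, 1], [0, 0, 0, 0, 0, 0, 1], [0, 0, 0, 0, 0, 0, 1], [0, 0, 0, 0, 0, 0, 1], [0, 0, 0, 0, 0, 0, 1], [0, 0, 0, 0, 0, 0, 1], [0, 0, 0, 0, 0, 0, 1], [0, 0, 0, 0, 0, 0, 1]]])

```text
t: 24.3
tcp_pos: [0.4676, 0.163, 0.197]
tool_rot: [0.682, 0.732, 0.001, 0.001]
force: [-3.9, 0.2, 18.6]
finger_gap: 0.14
```

Emit:
move_arm(plan=[[[0, 0, 0, 0, 0, 0, 1], [0, 0, 0, 0, 0, 0, 1], [0, 0, 0, 0, 0, 0, 1], [0, 0, 0, 0, 0, 0, 1], [0, 0, 0, 0, 0, 0, 1], [0, 0, 0, 0, 0, 0, 1], [0, 0, 0, 0, 0, 0, 1], [0, 0, 0, 0, 0, 0, 1]]])

```text
t: 25.3
tcp_pos: [0.4676, 0.163, 0.197]
tool_rot: [0.682, 0.732, 0.001, 0.001]
force: [-4.7, -0.0, 18.2]
finger_gap: 0.144
```

Run:
```python
from h import *
from station import status
s=status.sense();print(s["ft_torque"].round(3))
go(s,[.4675,.163,.313],4)
```

```text
[-0.17   0.766 -0.039]
t 25.3 pos [0.4676 0.163  0.197 ] F [-4.7 -0.  18.2] gap 0.144
turn [0.002 0.    0.001] shift [-0.00e+00  1.00e-03 -1.16e+00]
```

Held for over 2 s at about 18.4 N. Now I'll unload until the tool force is near zero.

Emit:
move_arm(plan=[[[0, 0, 0, 0, 0, -0.01, 1], [0, 0, 0, 0, 0, -0.02, 1], [0, 0, 0, 0, 0, -0.03, 1], [0, 0, 0, 0, 0, -0.04, 1], [0, 0, 0, 0, 0, -0.045, 1], [0, 0, 0, 0, 0, -0.05, 1], [0, 0, 0, 0, 0, -0.05, 1], [0, 0, 0, 0, 0, -0.05, 1]]])

```text
t: 26.3
tcp_pos: [0.4675, 0.163, 0.2002]
tool_rot: [0.682, 0.731, 0.0, 0.0]
force: [-1.7, -0.4, 6.0]
finger_gap: 0.142
```

Run:
```python
from h import *
from station import status
s=status.sense();print(s["ft_torque"].round(3))
go(s,[.4675,.163,.313],4)
```

```text
[-0.006  0.205 -0.021]
t 26.3 pos [0.4675 0.163  0.2002] F [-1.7 -0.4  6. ] gap 0.142
turn [0. 0. 0.] shift [ 0.000e+00  1.000e-03 -1.128e+00]
```

Another 2 mm up, then open the fingers.

Emit:
move_arm(plan=[[[0, 0, 0, 0, 0, -0.01, 1], [0, 0, 0, 0, 0, -0.015, 1], [0, 0, 0, 0, 0, -0.02, 1], [0, 0, 0, 0, 0, -0.02, 1], [0, 0, 0, 0, 0, -0.02, 1], [0, 0, 0, 0, 0, -0.02, 1], [0, 0, 0, 0, 0, -0.02, 1], [0, 0, 0, 0, 0, -0.02, 1]]])

```text
t: 27.3
tcp_pos: [0.4674, 0.163, 0.2018]
tool_rot: [0.682, 0.731, -0.0, -0.0]
force: [-0.4, 0.2, 0.9]
finger_gap: 0.145
```

Run:
```python
from h import *
from station import status
s=status.sense();print(s["ft_torque"].round(3))
go(s,[.4675,.163,.313],4)
```

```text
[0.024 0.034 0.03 ]
t 27.3 pos [0.4674 0.163  0.2018] F [-0.4  0.2  0.9] gap 0.145
turn [-0. -0.  0.] shift [ 0.000e+00  1.000e-03 -1.112e+00]
```

Emit:
move_arm(plan=[[[0, 0, 0, 0, 0, 0, 0.8], [0, 0, 0, 0, 0, 0, 0.6], [0, 0, 0, 0, 0, 0, 0.4], [0, 0, 0, 0, 0, 0, 0.2], [0, 0, 0, 0, 0, 0, 0], [0, 0, 0, 0, 0, 0, 0], [0, 0, 0, 0, 0, 0, 0], [0, 0, 0, 0, 0, 0, 0]]], force=20)

```text
t: 28.3
tcp_pos: [0.4674, 0.163, 0.2018]
tool_rot: [0.682, 0.731, -0.0, 0.0]
force: [0.2, 0.2, 0.3]
finger_gap: 0.994
```

Emit:
move_arm(plan=[[[0, 0, 0, 0, 0, -0.05, 0], [0, 0, 0, 0, 0, -0.15, 0], [0, 0, 0, 0, 0, -0.3, 0], [0, 0, 0, 0, 0, -0.45, 0], [0, 0, 0, 0, 0, -0.6, 0], [0, 0, 0, 0, 0, -0.75, 0], [0, 0, 0, 0, 0, -0.9, 0], [0, 0, 0, 0, 0, -1, 0]]])

```text
t: 29.3
tcp_pos: [0.4677, 0.163, 0.3032]
tool_rot: [0.682, 0.731, 0.001, 0.001]
force: [0.2, 0.3, 0.1]
finger_gap: 0.999
```

Run:
```python
from h import *
from station import status,snapshot
go(status.sense(),[.4675,.163,.313],4)
w=snapshot("scene"); C=cloud(w); hsv=cv2.cvtColor(w["img"],cv2.COLOR_RGB2HSV)
near=(w["depth"]>0)&(np.hypot(C[...,0]-.4675,C[...,1]-.163)<.08)
z=C[near&(abs(C[...,2]-.077)<.008)&(hsv[...,1]>50)&(hsv[...,0]>8)]
A=np.c_[z[:,:2]-z[:,:2].mean(0),np.ones(len(z))]; r=cv2.minAreaRect((z[:,:2]*1000).astype(np.float32))
print(len(z),np.round(r[0],1),np.round(r[1],1),"slope/z",np.linalg.lstsq(A,z[:,2],rcond=None)[0].round(4))
cv2.imwrite("pics/end.png",w["img"][:,:,::-1])
```

```text
t 29.3 pos [0.4677 0.163  0.3032] F [0.2 0.3 0.1] gap 0.999
turn [ 0.002 -0.     0.   ] shift [-0.    -0.002 -0.098]
598 [468.  163.3] [106.4  99.9] slope/z [-0.014   0.0023  0.0759]
```

View pics/end.png

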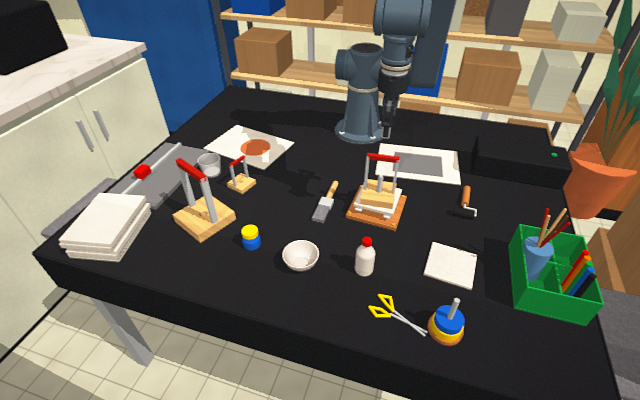

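The plate lies level on the tile at (380,195). Its measured slope is the same as when it hung freely, so that slope is camera bias. The gripper is clear and the bystanders have not moved.

```bash
python3 -c "
from station import manip
print(manip.sign_off())"
```

```text
the job is handed in; nothing more can be done
None
```

The middle-sized press plate is on the clock tile, pressed and released, and the job is handed in at about 29 s of the 61 s allowed.

- **Placing:** I gripped the plate by its red bar and lowered it over the rod. It pushed the ring down with about 5.6 N until it lay on the tile.
- **Pressing:** I held it for just over 2 s. The force readings were 18.2 to 18.6 N, and the highest I saw was 18.6 N. I only read the force at the end of each move, so I can't rule out brief peaks in between. The spring travel of about 5.8 mm gives about 17.4 N, which agrees.
- **Release:** I eased off to about 1 N before opening the fingers, then drew the gripper straight up until it was about 100 mm higher and touching nothing.
- **Last checks:** The plate sits about 0.5 mm from the rod axis and its top is at 75.9 mm. Nothing else looks moved in the last picture.
- **Disagreements:** While pressing there was a sideways force of about 5 N, which disappeared on unloading. The final camera fit shows a slope of about 0.8°, but it showed nearly the same slope while the plate hung freely and level, so I put it down to camera bias.

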